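Close the die clamp and torque its bolt to the click

TASK

Push the aluminium sliding jaw of the green die clamp fully home against the fixed block. Then tighten the clamp bolt clockwise with the click wrench that already sits on it: turn the handle until its hinge clearly breaks over, stop at once without forcing the bent wrench any further, and let go so that the handle straightens. Leave everything else on the table where it is.

Things in the scene. Friction and masses are not known exactly. Their poses are not given: they have to be found in the camera images.
- die_clamp: die clamp fixed to the table: grey bed 140 (x) x 300 (y) x 18 mm; at its -y end the green fixed block, 100x90 mm, top 65 mm above the table, from y = -130 to -40 mm; on its +y part two steel ways with the sliding jaw. Origin: centre of the bed's underside, on the table; yaw within 0.15 rad. The clamp bolt stands upright on the block at (0, -85 mm).
- sliding_jaw (a joint): travel of the sliding jaw along the clamp's -y direction, in m: 0 open, 0.060 fully home against the fixed block, where it meets a hard stop. It rubs with about 4 N and stays where it is left.
- jaw_post (a point): top centre of the black upright round push post on the sliding jaw: post 24 mm in diameter, free from 67 to 122 mm above the table (this point is at 122 mm); the jaw under it is 94 (x) x 60 (y) mm, top at 62 mm. Axes as the clamp's. At home the post is at (0, -10 mm) of the clamp, 75 mm from the bolt axis.
- bolt_axis (a point): on the bolt's upright axis, on top of the round wrench head (44 mm across), 105 mm above the table. The wrench cannot come off and turns level about this axis; clockwise from above tightens. The bolt runs easily (0.25 N m) for an unknown 0.25 to 0.5 rad, then seats hard, at a handle direction the readings do not tell. Turning back only ratchets and loosens nothing.
- wrench_hinge (a point): on top of the break-over hinge, 50 mm from the bolt axis, 101 mm above the table; axes of the wrench head, -y pointing outwards. Once the bolt is seated the hinge holds up to 1.2 N m (8 N square to mid-grip), then bends clockwise with falling resistance, down to 0.5 N m (4 N) at a hard stop at 0.18 rad. A bend under 0.06 rad is no break-over. Let go, it straightens by itself, damped.
- handle_grip (a point): centre of the handle's round black grip, 150 mm from the hinge and 200 mm from the bolt axis while straight, 89 mm above the table; axes of the handle, -y outwards. The grip is 22 mm in diameter and runs from 100 to 210 mm from the hinge; only the table is under it. At the start the handle is straight and points to world -y, turned -0.2 to +0.7 rad (plus: towards +x).
- bolt_twist (a joint): elastic twist of the bolt in rad, 0 unloaded, growing with tightening torque at 150 N m per rad: about 0.010 at the click, too small to read well. Over 0.020 (3 N m, about 15 N at the middle of the grip) the bolt is overtightened; that happens only if the bent handle is forced on against its stop.
- ink_bottle_0: ink bottle with blue label, 44 mm across, 112 tall, standing; origin centre of its underside
- ink_bottle_1: ink bottle with magenta label, 44 mm across, 112 tall, standing; origin centre of its underside
- sticky_pad: block of yellow note sheets, 77x77x44 mm; origin centre of its underside
- tape_1: roll of tan paper tape lying flat, 104 mm across, 25 high; origin centre of its underside
- stapler: dark desk stapler, 34x152x53 mm; origin centre of its underside
- screwdriver: red-handled screwdriver, 27x203x29 mm, lying; origin centre of its underside
- big_cutter: large black and orange snap-off cutter, 35x288x24 mm, lying near the front edge; origin centre of its underside

How it is judged (in metres and radians):
On the way, in this order (a step that is already met when the one before it is completed fails the run):
1. the sliding jaw is fully home (value of joint sliding_jaw above 0.058 m), for 0.2 s.
2. with the jaw home, the wrench hinge has broken over under load (value of joint sliding_jaw above 0.058 m and angle between the y axis of wrench_hinge and the y axis of handle_grip, either way round above 0.06 rad and value of joint bolt_twist above 0.003 rad), for 0.1 s.
At the end, for the whole second after the job is handed in: the sliding jaw is home within 2 mm, the wrench handle has been let go and is straight again within 0.03 rad, and no load is left on the bolt (twist under 0.003 rad) (value of joint sliding_jaw above 0.058 m and angle between the y axis of wrench_hinge and the y axis of handle_grip, either way round below 0.03 rad and value of joint bolt_twist below 0.003 rad and velocity of joint sliding_jaw below 0.01 m/s); the robot touches nothing.
It fails at once if the bolt is overtightened (twist over 0.020 rad, 3 N m) (value of joint bolt_twist above 0.02 rad).
It fails at once if the wrench is broken over (by 0.06 rad) while the jaw is more than 4 mm from home (angle between the y axis of wrench_hinge and the y axis of handle_grip, either way round above 0.06 rad and value of joint sliding_jaw below 0.056 m).
It fails at once if a bystander is moved by more than 25 mm (distance of any of ink_bottle_0, ink_bottle_1, sticky_pad, tape_1, stapler, screwdriver, big_cutter from where it was at the start of the episode above 0.025 m).
It also fails if it takes over 61 s, if anything falls off the work surface, if the arm or the gripper's body presses on something with over 40 N, if the wrist force passes 120 N, or if a joint passes its speed limit or range.

ROBOT

A 6-joint arm with a two-finger parallel gripper is mounted at the origin on a cart in front of the work surface, level with it; the furniture and walls round the work are solid. World frame = base frame: x ahead of the robot, y to its left, z up, the work surface at z = 0. Lengths are in mm, angles in rad, forces in N, time in s.
With the tool pointing down it reaches from about 350 to 975 mm from the base axis. Payload 7.1 kg.
Tool frame: the origin (TCP) lies at the very end of the fingers, on their centre line; the grasp point (between the pads) lies 19 mm behind it (ctrl.pinch_z is the z of the grasp point in the tool frame, in mm); z points along the fingers, y is the direction in which the jaws open and shut (so a half turn about z gives the same grasp; the last joint's range is limited). The gripper opens to 88 mm and grips with 3 to 60 N. Pads are 20 mm wide; open, the fingers measure 115 mm over their backs; the gripper's body (75 mm by 178 mm) begins 61 mm behind the grasp point.
Start: joints at [1.125, 0.423, 1.63, -0, 1.089, -0.019], TCP at [258.693, 568.931, 222.675] pointing down, gripper open.
Joint ranges: [-3, 3], [-0.9, 2.11], [0.09, 2.58], [-1.31, 4.45], [0.11, 2.69], [-2.54, 2.54]. Speed limits (rad/s): [2.39, 2.39, 3.01, 3.14, 3.14, 3.14].

INTERFACE

Orientations are given as a rotation vector (axis times angle).
In Python, from workcell import get_obs, optics, ctrl gives the robot as it stands.
- The arm moves only by the shell command python3 -m jog 'ROWS'. ROWS is a JSON object of lists of equal length, an entry for each row: "delta_rot": the turn, a rotation vector about the tool's x, y, z in rad, a list of three; "translation": the shift along the tool's x, y, z in mm, a list of three; "hand": the opening, from -1 (shut) to 1 (fully open). In form: {"delta_rot": [[rx, ry, rz], ...], "translation": [[x, y, z], ...], "hand": [hand, ...]}. A call has 1 to 5 rows; each row is the pose to reach, as a shift and turn from the pose commanded when the call began, along the tool's axes at that moment; what a row does not reach only later rows make up. A row lasts 1/10 s, in which the tool goes at most 50 mm and 8.59 degrees, less where a joint would pass 70% of its speed; a pose out of reach is approached as far as the arm can. A call with a gripper value outside its range is refused whole. The fingers move at their own pace and stop on an object; the grip force is fixed at half the most. Time passes only in rows, so rows that repeat a pose let the fingers close. It gives the time, the measured TCP pose, the force and the opening at its end, in the units of the state.
- get_obs(): the state, without advancing time (a new reading comes with each control period).
- optics.get_image(name): name is "scene" or "top"; returns the picture (384x512x3 uint8, red, green, blue); there is no depth.
- optics.calibration(name): a dict with "intrinsics" (3x3 intrinsics, pixels), "k1" (the pictures are not rectified: a ray, as slopes to the right and down, at radius r is drawn at 1 + k1 r^2 times it, then the intrinsics apply), "cam_to_world" (4x4, takes a point from camera to world coordinates). Camera axes: x right, y up, looking along -z (the intrinsics and any distortion apply to the point x, -y, -z); pixel columns grow to the right and rows downward; lengths in mm; the calibration is good to about 2 mm. A picture is of the moment at which its call begins. calibration takes no time and is no camera call.
- ctrl.close_job(): hands the job in, once; it reports no verdict.
The state is a dict: "t": time; "qpos": joint angles; "qvel": joint speeds; "joint_torque": joint torques, N m; "ee_pos": TCP position; "orientation": TCP orientation; "ft_force": force on the tool from outside, world axes, zero at the start; "moment": the same for the moment, N m; "width": finger opening in mm.
Only numpy, scipy, OpenCV 4.12 (cv2) and the standard library are available. Lean on these libraries where they do the work, as an engineer would, in place of code of your own. Each camera call takes 0.05 s, during which the arm holds its last target. There are 200 camera calls.

## Working session

There is one attempt and no reset: what is moved stays moved. The work goes in short steps, Python scripts to look and compute and a shell command to move; the robot and the scene stay as the last step left them, time stands still between calls to the robot, and variables do not carry over. Pictures are saved under pics/ and viewed, about 8 in all and at most 12, crops included, and the job is handed in when it is done.

```bash
mkdir -p pics; cat > h.py <<'E'
import numpy as np, cv2
from workcell import get_obs, optics, ctrl
def ray(name,u,v):
    c=optics.calibration(name);K=np.array(c["intrinsics"]);k=c["k1"];T=np.array(c["cam_to_world"])
    p=np.array([(u-K[0,2])/K[0,0],(v-K[1,2])/K[1,1]]);s=p.copy()
    for _ in range(30): s=p/(1+k*(s@s))
    return T[:3,3],T[:3,:3]@np.array([s[0],-s[1],-1])
def at(name,u,v,z):
    o,d=ray(name,u,v);return (o+d*(z-o[2])/d[2])[:2].round(1)
def proj(name,P):
    c=optics.calibration(name);K=np.array(c["intrinsics"]);k=c["k1"];T=np.array(c["cam_to_world"])
    q=T[:3,:3].T@(np.array(P)-T[:3,3]);s=np.array([q[0],-q[1]])/-q[2];s=s*(1+k*(s@s))
    return (K[0,0]*s[0]+K[0,2]).round(1),(K[1,1]*s[1]+K[1,2]).round(1)
def snap(name,fn,crop=None,f=1.5):
    im=optics.get_image(name)[:,:,::-1].copy()
    if crop: x0,y0,x1,y1=crop; im=im[y0:y1,x0:x1]
    cv2.imwrite("pics/"+fn,cv2.resize(im,None,fx=f,fy=f,interpolation=cv2.INTER_CUBIC))
E
python3 - <<'E'
from h import *
snap("top","t1.png");snap("scene","s1.png")
o=get_obs();print(o["ee_pos"],o["orientation"],o["ft_force"],o["width"],o["t"])
for n in("top","scene"):
    c=optics.calibration(n);print(np.round(c["cam_to_world"],2),c["k1"],c["intrinsics"])
E
```

```text
[258.4951132  568.49848284 221.96882228] [-6.65249485e-01 -3.07003526e+00  2.13070208e-03] [-0.21945672 -0.42252209  0.04926057] 87.91988688685998 0.1
[[-1.0000e-02  1.0000e+00 -3.0000e-02  5.3047e+02]
 [-1.0000e+00 -1.0000e-02  3.0000e-02 -7.4330e+01]
 [ 3.0000e-02  3.0000e-02  1.0000e+00  1.2362e+03]
 [ 0.0000e+00  0.0000e+00  0.0000e+00  1.0000e+00]] -0.05018851247241426 [[422.0032933    0.         264.65383432]
 [  0.         422.0032933  193.48388355]
 [  0.           0.           1.        ]]
[[ 5.00000e-01  5.40000e-01 -6.70000e-01 -3.85780e+02]
 [-8.60000e-01  3.30000e-01 -3.80000e-01 -6.20120e+02]
 [ 2.00000e-02  7.70000e-01  6.30000e-01  1.01661e+03]
 [ 0.00000e+00  0.00000e+00  0.00000e+00  1.00000e+00]] -0.1230035774020235 [[451.11679021   0.         257.29667137]
 [  0.         451.11679021 196.53029755]
 [  0.           0.           1.        ]]
```

View pics/t1.png

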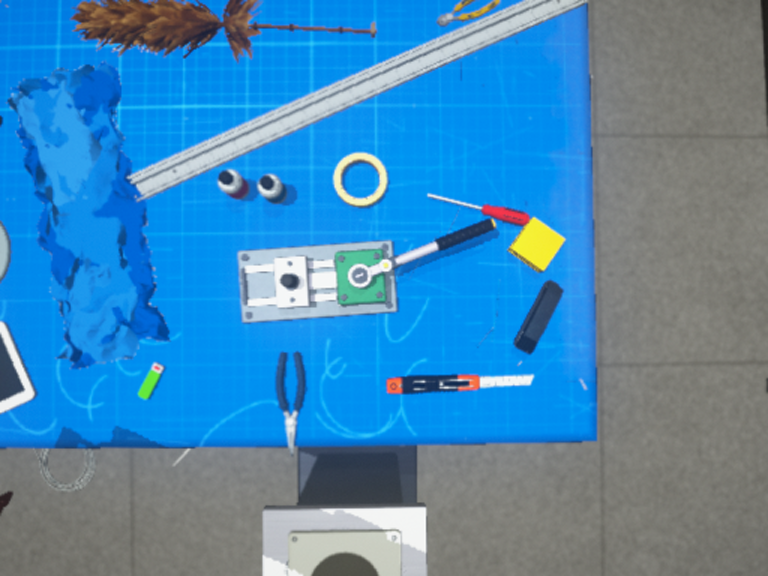

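View pics/s1.png

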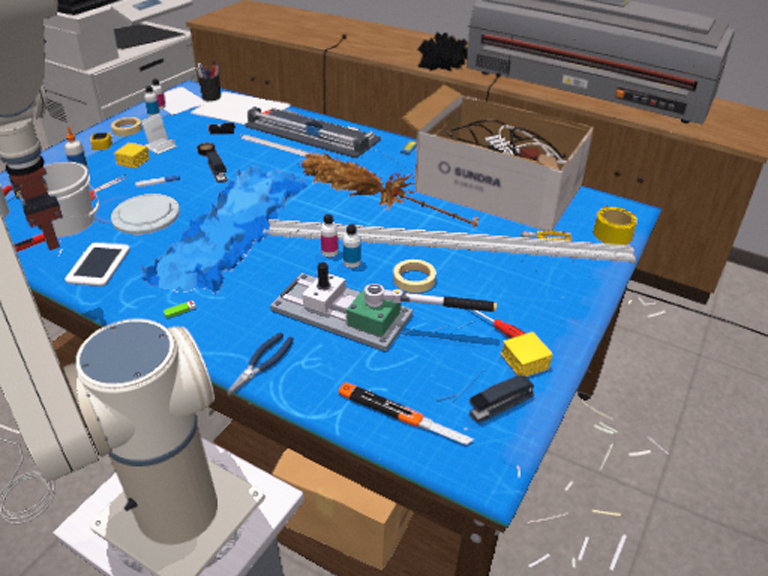

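The top view shows the bolt at about (359,275)/1.5 px, the post at (290,281) and the grip running from (437,244) to (495,224). The handle is turned towards +x, so clockwise sweeps it towards -x, clear of the bystanders.

```bash
python3 - <<'E'
from h import *
from scipy.spatial.transform import Rotation as R
f=lambda u,v,z:at("top",u/1.5,v/1.5,z)
g=lambda u,v,z:at("scene",u/1.5,v/1.5,z)
print("bolt",f(359,275,105),g(375,287,105));print("post",f(290,281,122),g(323,266,122))
print("grip",f(437,244,89),f(495,224,89),"hinge",f(386,266,101)); print("grip s",g(447,301,89),g(496,305,89))
print("bed corners",f(238,252,18),f(394,240,18),f(398,311,18),f(243,322,18))
print("pad",f(537,243,44),"stapler",f(538,316,53),"bottles",f(228,178,112),f(268,183,112))
o=get_obs();print(R.from_rotvec(o["orientation"]).as_matrix().round(3))
snap("top","t2.png",(150,130,350,230),4)
E
```

```text
bolt [596.7 -36.4] [598.1 -38.4]
post [586.   84.3] [583.9  86.7]
grip [ 653.2 -178.2] [ 689.4 -285.1] hinge [612.7 -84.9]
grip s [ 654.4 -185.2] [ 697.1 -281.5]
bed corners [647.8 198.9] [ 669.  -101.5] [ 531.8 -108. ] [513.2 189.4]
pad [ 659.  -373.5] stapler [ 520.  -370.9] bottles [771.5 196.1] [761.9 124.7]
[[-0.91   0.414 -0.001]
 [ 0.414  0.91  -0.001]
 [ 0.    -0.001 -1.   ]]
```

View pics/t2.png

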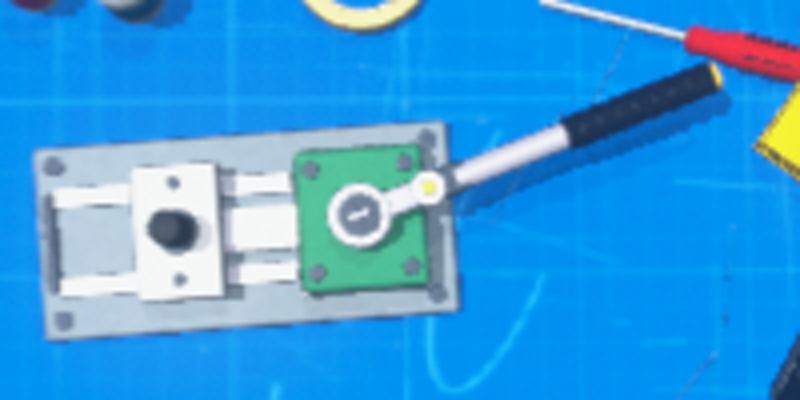

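The crop confirms the bolt at crop px (357,214) and the post top at about (170,228). The clamp yaw is about 0.08 rad and the jaw still has roughly 48 mm to travel. I'll close the gripper, align it with the clamp, and move behind (+y of) the post.

```bash
python3 -m jog '{"delta_rot":[[0,0,-0.1],[0,0,-0.2],[0,0,-0.3],[0,0,-0.4],[0,0,-0.508]],"translation":[[-38.5,-21.2,0],[-77,-42.4,0],[-115.5,-63.6,0],[-154,-84.8,0],[-192.5,-106,0]],"hand":[-1,-1,-1,-1,-1]}'
python3 -m jog '{"delta_rot":[[0,0,0],[0,0,0],[0,0,0],[0,0,0],[0,0,0]],"translation":[[-24,-38,0],[-48,-76,0],[-72,-114,0],[-96,-152,0],[-120,-190,0]],"hand":[-1,-1,-1,-1,-1]}'
python3 -m jog '{"delta_rot":[[0,0,0],[0,0,0],[0,0,0]],"translation":[[-25,-41,0],[-50,-82,0],[-50,-82,0]],"hand":[-1,-1,-1]}'
python3 - <<'E'
from h import *
from scipy.spatial.transform import Rotation as R
o=get_obs();print(R.from_rotvec(o["orientation"]).as_matrix().round(3),o["ee_pos"],o["width"])
E
```

```text
t: 0.65
ee_pos: [390.7, 391.2, 222.5]
orientation: [0.135, -3.139, 0.0]
ft_force: [0.1, 0.8, -0.4]
width: 51.5
t: 1.15
ee_pos: [525.8, 211.4, 222.6]
orientation: [0.127, -3.139, 0.0]
ft_force: [1.2, 0.5, -0.9]
width: 11.4
t: 1.45
ee_pos: [584.4, 131.2, 222.6]
orientation: [-0.12, 3.138, -0.001]
ft_force: [0.2, 0.8, 0.1]
width: 0.4
[[-0.997 -0.076  0.001]
 [-0.076  0.997 -0.001]
 [-0.001 -0.001 -1.   ]] [584.36335899 131.19526894 222.56310967] 0.3924750988258221
```

```bash
python3 -m jog '{"delta_rot":[[0,0,0],[0,0,0],[0,0,0],[0,0,0],[0,0,0]],"translation":[[0,0,35],[0,0,70],[0,0,105],[0,0,135],[0,0,135]],"hand":[-1,-1,-1,-1,-1]}'
python3 - <<'E'
from h import *
snap("scene","s2.png",(140,130,400,290),3)
E
```

```text
t: 1.95
ee_pos: [577.9, 135.3, 83.7]
orientation: [0.128, -3.131, 0.002]
ft_force: [-0.5, -0.3, 0.5]
width: 0.3
```

View pics/s2.png

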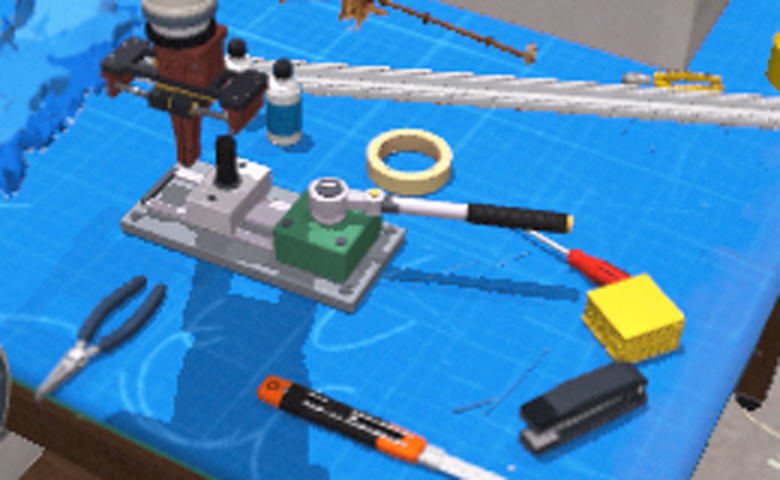

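The closed fingers stand behind the post, in line with it and clear of the bottles. Pushing in -y now.

```bash
python3 -m jog '{"delta_rot":[[0,0,0],[0,0,0],[0,0,0],[0,0,0],[0,0,0]],"translation":[[-3,-10,0],[-3,-20,0],[-3,-28,0],[-3,-34,0],[-3,-40,0]],"hand":[-1,-1,-1,-1,-1]}'
python3 -m jog '{"delta_rot":[[0,0,0],[0,0,0],[0,0,0],[0,0,0]],"translation":[[0,-5,0],[0,-10,0],[0,-15,0],[0,-18,0]],"hand":[-1,-1,-1,-1]}'
python3 -m jog '{"delta_rot":[[0,0,0],[0,0,0]],"translation":[[0,-2,0],[0,-4,0]],"hand":[-1,-1]}'
```

```text
t: 2.5
ee_pos: [589.0, 95.6, 89.1]
orientation: [-0.127, 3.136, 0.001]
ft_force: [0.6, 4.6, 4.9]
width: 0.4
t: 2.9
ee_pos: [589.3, 77.4, 87.6]
orientation: [0.127, -3.139, 0.0]
ft_force: [0.4, 3.2, 3.7]
width: 0.5
t: 3.1
ee_pos: [589.4, 73.7, 87.5]
orientation: [0.128, -3.139, 0.0]
ft_force: [1.0, 4.0, 5.0]
width: 0.3
```

```bash
for i in 1; do python3 -m jog '{"delta_rot":[[0,0,0],[0,0,0]],"translation":[[0,-2,0],[0,-4,0]],"hand":[-1,-1]}' | grep -E "ee_pos|force"; done
python3 -m jog '{"delta_rot":[[0,0,0],[0,0,0]],"translation":[[0,-2,0],[0,-3,0]],"hand":[-1,-1]}' | grep -E "ee_pos|force"
python3 -m jog '{"delta_rot":[[0,0,0],[0,0,0]],"translation":[[0,-1,0],[0,-2,0]],"hand":[-1,-1]}' | grep -E "ee_pos|force"
```

```text
ee_pos: [589.7, 69.8, 87.5]
ft_force: [-0.2, 4.5, 4.2]
ee_pos: [589.9, 66.7, 87.6]
ft_force: [0.7, 3.8, 3.9]
ee_pos: [590.1, 64.8, 87.6]
ft_force: [-0.1, 3.6, 5.1]
```

```bash
python3 -m jog '{"delta_rot":[[0,0,0],[0,0,0]],"translation":[[0,-1,0],[0,-2,0]],"hand":[-1,-1]}' | grep -E "ee_pos|force"
python3 -m jog '{"delta_rot":[[0,0,0],[0,0,0]],"translation":[[0,-1,0],[0,-1.5,0]],"hand":[-1,-1]}' | grep -E "ee_pos|force"
python3 -m jog '{"delta_rot":[[0,0,0],[0,0,0]],"translation":[[0,-1,0],[0,-1.5,0]],"hand":[-1,-1]}' | grep -E "ee_pos|force"
```

```text
ee_pos: [590.2, 62.9, 87.6]
ft_force: [-0.6, 4.6, 4.2]
ee_pos: [590.3, 61.3, 87.6]
ft_force: [0.5, 3.7, 4.0]
ee_pos: [590.4, 59.9, 87.6]
ft_force: [-1.8, 5.8, 4.2]
```

```bash
python3 -m jog '{"delta_rot":[[0,0,0],[0,0,0]],"translation":[[0,-1,0],[0,-1,0]],"hand":[-1,-1]}' | grep -E "ee_pos|force"
python3 -m jog '{"delta_rot":[[0,0,0],[0,0,0]],"translation":[[0,-0.5,0],[0,-0.5,0]],"hand":[-1,-1]}' | grep -E "ee_pos|force"
```

```text
ee_pos: [590.5, 59.8, 87.6]
ft_force: [-2.5, 10.3, 4.3]
ee_pos: [590.4, 59.7, 87.6]
ft_force: [-2.4, 11.3, 4.6]
```

The force rises at 59.8 mm without further motion, so the jaw is at its hard stop. Next: back off, lift, and go beside the +x side of the grip.

```bash
python3 -m jog '{"delta_rot":[[0,0,0],[0,0,0],[0,0,0],[0,0,0],[0,0,0]],"translation":[[0,8,0],[0,15,0],[0,15,-35],[0,15,-70],[0,15,-105]],"hand":[-1,-1,-1,-1,-1]}'| grep -E "ee_pos|force"
python3 -m jog '{"delta_rot":[[0,0,0],[0,0,0],[0,0,0],[0,0,0],[0,0,0]],"translation":[[-16,-41,0],[-32,-82,0],[-48,-123,0],[-64,-164,0],[-80,-205,0]],"hand":[-1,-1,-1,-1,-1]}'| grep -E "ee_pos|force"
python3 -m jog '{"delta_rot":[[0,0,0],[0,0,0],[0,0,0]],"translation":[[-16,-41,0],[-33,-84,0],[-33,-84,0]],"hand":[-1,-1,-1]}'| grep -E "ee_pos|force"
python3 - <<'E'
from h import *
from scipy.spatial.transform import Rotation as R
o=get_obs();print(R.from_rotvec(o["orientation"]).as_matrix().round(3),o["qpos"])
snap("scene","s3.png",(140,130,400,290),3)
E
```

```text
ee_pos: [589.2, 73.2, 193.3]
ft_force: [0.1, -0.2, 1.1]
ee_pos: [686.3, -126.3, 192.3]
ft_force: [0.4, 0.9, -0.1]
ee_pos: [727.0, -211.1, 191.8]
ft_force: [-0.0, 0.0, -1.0]
[[-0.997 -0.077  0.001]
 [-0.077  0.997 -0.002]
 [-0.001 -0.002 -1.   ]] [-0.29751892  0.64774353  1.322462   -0.0021096   1.1696008  -1.94443426]
```

View pics/s3.png

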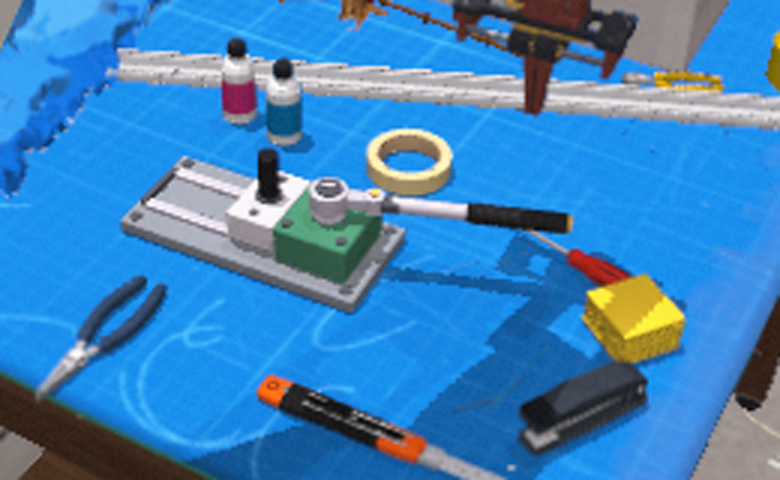

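The jaw sits against the block, and the fingers hang clear of the grip on the +x side. Lowering beside it and making contact.

```bash
python3 -m jog '{"delta_rot":[[0,0,0],[0,0,0],[0,0,0],[0,0,0],[0,0,0]],"translation":[[0,0,40],[0,0,80],[0,0,116],[0,0,116],[10,0,116]],"hand":[-1,-1,-1,-1,-1]}'| grep -E "ee_pos|force"
python3 -m jog '{"delta_rot":[[0,0,0],[0,0,0],[0,0,0]],"translation":[[6,0,0],[12,0,0],[16,0,0]],"hand":[-1,-1,-1]}'| grep -E "ee_pos|force"
python3 -m jog '{"delta_rot":[[0,0,0],[0,0,0]],"translation":[[3,0,0],[6,0,0]],"hand":[-1,-1]}'| grep -E "ee_pos|force"
python3 -m jog '{"delta_rot":[[0,0,0],[0,0,0]],"translation":[[3,0,0],[6,0,0]],"hand":[-1,-1]}'| grep -E "ee_pos|force"
python3 -m jog '{"delta_rot":[[0,0,0],[0,0,0]],"translation":[[3,-1,0],[6,-1,0]],"hand":[-1,-1]}'| grep -E "ee_pos|force"
python3 -m jog '{"delta_rot":[[0,0,0],[0,0,0]],"translation":[[3,-1,0],[6,-1,0]],"hand":[-1,-1]}'| grep -E "ee_pos|force"
```

```text
ee_pos: [715.9, -205.2, 76.7]
ft_force: [-0.9, 0.3, 0.9]
ee_pos: [699.9, -207.9, 78.8]
ft_force: [-0.4, -1.1, -0.1]
ee_pos: [693.8, -208.3, 77.4]
ft_force: [-0.3, -0.5, 0.4]
ee_pos: [687.9, -208.7, 76.7]
ft_force: [2.7, -1.0, -0.2]
ee_pos: [682.1, -210.3, 76.8]
ft_force: [1.6, -1.4, 0.5]
ee_pos: [676.0, -211.8, 76.7]
ft_force: [1.7, -0.1, -0.4]
```

Contact came at x≈690 mm, as predicted, with about 1.7 N (the bolt running free).

```bash

python3 -m jog '{"delta_rot":[[0,0,0],[0,0,0]],"translation":[[3,-1,0],[6,-2,0]],"hand":[-1,-1]}'| grep -E "ee_pos|force"
python3 -m jog '{"delta_rot":[[0,0,0],[0,0,0]],"translation":[[3,-1,0],[6,-2,0]],"hand":[-1,-1]}'| grep -E "ee_pos|force"
python3 -m jog '{"delta_rot":[[0,0,0],[0,0,0]],"translation":[[3,-1,0],[6,-2,0]],"hand":[-1,-1]}'| grep -E "ee_pos|force"
python3 -m jog '{"delta_rot":[[0,0,0],[0,0,0]],"translation":[[3,-1,0],[6,-2,0]],"hand":[-1,-1]}'| grep -E "ee_pos|force"
```

```text
ee_pos: [669.8, -214.0, 76.6]
ft_force: [1.1, 0.4, -0.2]
ee_pos: [663.9, -216.3, 76.5]
ft_force: [1.6, 0.7, -0.0]
ee_pos: [658.2, -218.9, 76.6]
ft_force: [0.4, 1.8, -0.0]
ee_pos: [652.5, -221.6, 76.7]
ft_force: [2.0, 2.5, -0.6]
```

```bash

python3 -m jog '{"delta_rot":[[0,0,0],[0,0,0]],"translation":[[2,0,0],[4,0,0]],"hand":[-1,-1]}'| grep -E "ee_pos|force"
python3 -m jog '{"delta_rot":[[0,0,0],[0,0,0]],"translation":[[2,0,0],[4,0,0]],"hand":[-1,-1]}'| grep -E "ee_pos|force"
```

```text
ee_pos: [648.8, -222.2, 76.8]
ft_force: [1.2, -1.0, 0.0]
ee_pos: [644.8, -222.4, 76.8]
ft_force: [1.5, -1.0, 0.5]
```

```bash

python3 -m jog '{"delta_rot":[[0,0,0],[0,0,0]],"translation":[[2,0,0],[4,0,0]],"hand":[-1,-1]}'| grep -E "ee_pos|force"
python3 -m jog '{"delta_rot":[[0,0,0],[0,0,0]],"translation":[[2,0,0],[4,0,0]],"hand":[-1,-1]}'| grep -E "ee_pos|force"
```

```text
ee_pos: [640.7, -222.5, 76.7]
ft_force: [1.9, -1.0, -0.5]
ee_pos: [636.7, -222.8, 76.7]
ft_force: [2.3, -1.1, -0.7]
```

```bash

python3 -m jog '{"delta_rot":[[0,0,0],[0,0,0]],"translation":[[2,0,0],[4,0,0]],"hand":[-1,-1]}'| grep -E "ee_pos|force"
python3 -m jog '{"delta_rot":[[0,0,0],[0,0,0]],"translation":[[2,0,0],[4,0,0]],"hand":[-1,-1]}'| grep -E "ee_pos|force"
```

```text
ee_pos: [632.7, -223.1, 76.7]
ft_force: [1.1, -1.0, 0.7]
ee_pos: [628.7, -223.4, 76.7]
ft_force: [0.5, -1.5, -0.1]
```

```bash

python3 -m jog '{"delta_rot":[[0,0,0],[0,0,0]],"translation":[[2,0,0],[4,0,0]],"hand":[-1,-1]}'| grep -E "ee_pos|force"
python3 -m jog '{"delta_rot":[[0,0,0],[0,0,0]],"translation":[[2,0,0],[4,0,0]],"hand":[-1,-1]}'| grep -E "ee_pos|force"
```

```text
ee_pos: [624.7, -223.8, 76.7]
ft_force: [2.3, -2.1, 0.1]
ee_pos: [620.7, -224.1, 76.7]
ft_force: [1.1, -1.0, 1.0]
```

```bash

python3 -m jog '{"delta_rot":[[0,0,0],[0,0,0]],"translation":[[2,0,0],[4,0,0]],"hand":[-1,-1]}'| grep -E "ee_pos|force"
python3 -m jog '{"delta_rot":[[0,0,0],[0,0,0]],"translation":[[2,0,0],[4,0,0]],"hand":[-1,-1]}'| grep -E "ee_pos|force"
```

```text
ee_pos: [616.7, -224.3, 76.7]
ft_force: [2.4, -0.8, 0.5]
ee_pos: [613.4, -224.6, 76.9]
ft_force: [4.8, 0.2, -0.9]
```

The bolt is seating near x≈615 mm. I'll continue in finer steps.

```bash

python3 -m jog '{"delta_rot":[[0,0,0],[0,0,0]],"translation":[[1,0,0],[2,0,0]],"hand":[-1,-1]}'| grep -E "ee_pos|force"
python3 -m jog '{"delta_rot":[[0,0,0],[0,0,0]],"translation":[[1,0,0],[2,0,0]],"hand":[-1,-1]}'| grep -E "ee_pos|force"
```

```text
ee_pos: [611.9, -224.7, 77.1]
ft_force: [6.4, 0.8, -0.9]
ee_pos: [610.5, -224.7, 77.2]
ft_force: [7.7, 3.2, -0.7]
```

```bash

python3 -m jog '{"delta_rot":[[0,0,0],[0,0,0]],"translation":[[1,0,0],[2,0,0]],"hand":[-1,-1]}'| grep -E "ee_pos|force"
python3 -m jog '{"delta_rot":[[0,0,0],[0,0,0]],"translation":[[1,0,0],[2,0,0]],"hand":[-1,-1]}'| grep -E "ee_pos|force"
python3 -m jog '{"delta_rot":[[0,0,0],[0,0,0]],"translation":[[1,0,0],[2,0,0]],"hand":[-1,-1]}'| grep -E "ee_pos|force"
```

```text
ee_pos: [609.0, -224.8, 77.3]
ft_force: [8.4, 3.5, -1.5]
ee_pos: [607.1, -224.8, 77.4]
ft_force: [9.2, 3.6, -0.5]
ee_pos: [605.0, -224.9, 77.3]
ft_force: [8.2, 4.0, -0.7]
```

Peak force was about 9 N near x≈608 mm, so the hinge has begun to break. The stop should be about 25 mm further on; I'll aim for about 14 mm.

```bash

python3 -m jog '{"delta_rot":[[0,0,0],[0,0,0]],"translation":[[2,0,0],[3,0,0]],"hand":[-1,-1]}'| grep -E "ee_pos|force"
python3 -m jog '{"delta_rot":[[0,0,0],[0,0,0]],"translation":[[2,0,0],[3,0,0]],"hand":[-1,-1]}'| grep -E "ee_pos|force"
python3 -m jog '{"delta_rot":[[0,0,0],[0,0,0]],"translation":[[2,0,0],[3,0,0]],"hand":[-1,-1]}'| grep -E "ee_pos|force"
```

```text
ee_pos: [601.6, -224.9, 77.1]
ft_force: [7.8, 4.8, 0.1]
ee_pos: [598.3, -225.2, 77.0]
ft_force: [7.9, 3.9, -0.9]
ee_pos: [595.1, -225.6, 77.0]
ft_force: [7.0, 3.4, -0.3]
```

```bash

python3 -m jog '{"delta_rot":[[0,0,0],[0,0,0],[0,0,0],[0,0,0]],"translation":[[2,0,0],[3,0,0],[3,0,0],[3,0,0]],"hand":[-1,-1,-1,-1]}'| grep -E "t:|ee_pos|force"
python3 - <<'E'
from h import *
snap("top","t3.png",(200,150,350,250),5)
E
```

```text
t: 12.45
ee_pos: [591.7, -225.9, 76.9]
ft_force: [4.7, 2.3, 0.7]
```

View pics/t3.png

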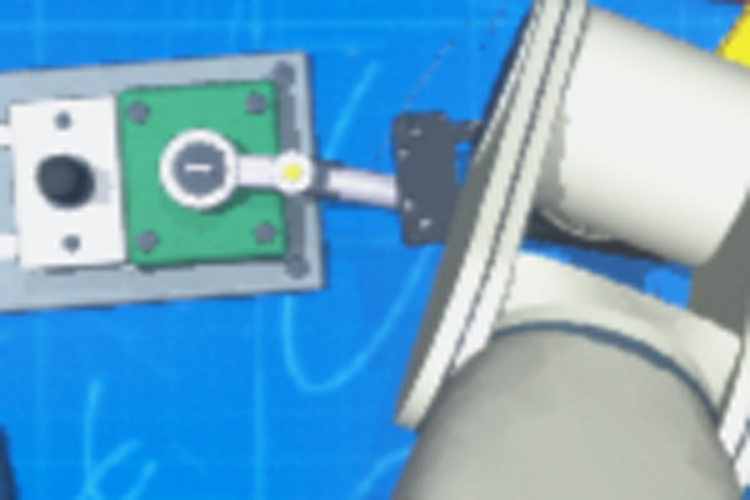

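Seen from above, the hinge at (292,173) is visibly bent: the head lies at about 0.03 rad and the handle at about 0.17 rad. The force has dropped to about 5 N, so it has broken over. Releasing by backing off smoothly.

```bash

python3 -m jog '{"delta_rot":[[0,0,0],[0,0,0],[0,0,0],[0,0,0],[0,0,0]],"translation":[[-6,0,0],[-12,0,0],[-20,0,0],[-32,0,0],[-50,0,0]],"hand":[-1,-1,-1,-1,-1]}'| grep -E "t:|ee_pos|force"
python3 -m jog '{"delta_rot":[[0,0,0],[0,0,0],[0,0,0],[0,0,0],[0,0,0]],"translation":[[-10,0,0],[-10,0,-30],[-10,0,-70],[-40,50,-110],[-70,100,-130]],"hand":[-1,-1,-1,-1,-1]}'| grep -E "t:|ee_pos|force"
python3 -m jog '{"delta_rot":[[0,0,0],[0,0,0],[0,0,0],[0,0,0],[0,0,0]],"translation":[[-10,50,0],[-10,100,0],[-10,140,0],[-10,170,0],[-10,170,0]],"hand":[-1,-1,-1,-1,-1]}'| grep -E "t:|ee_pos|force"
python3 - <<'E'
from h import *
snap("top","t4.png",(190,140,390,290),4)
snap("scene","s4.png",(140,100,400,295),3)
E
```

```text
t: 13.0
ee_pos: [639.8, -222.1, 76.1]
ft_force: [1.3, 0.7, -0.1]
t: 13.5
ee_pos: [689.7, -143.9, 196.6]
ft_force: [0.7, 0.2, -0.3]
t: 14.0
ee_pos: [684.5, 31.0, 193.8]
ft_force: [0.3, -0.9, -0.6]
```

View pics/t4.png

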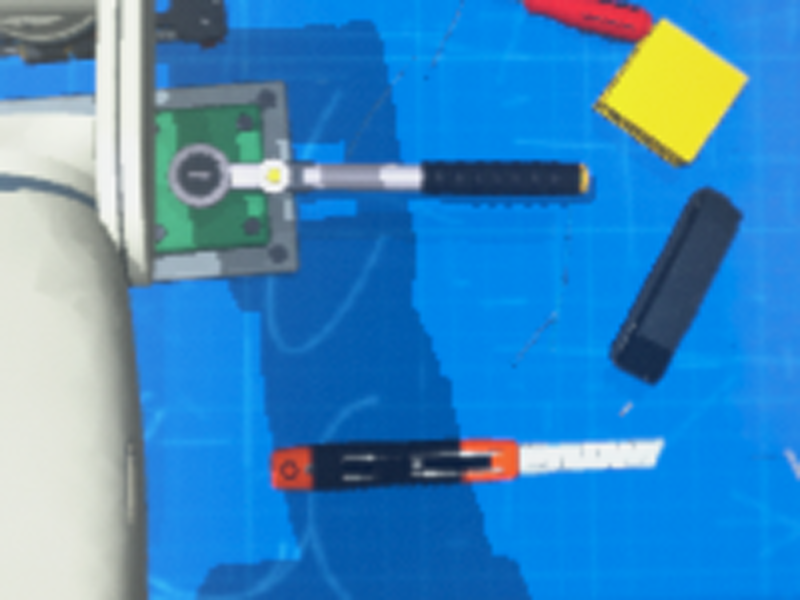

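View pics/s4.png

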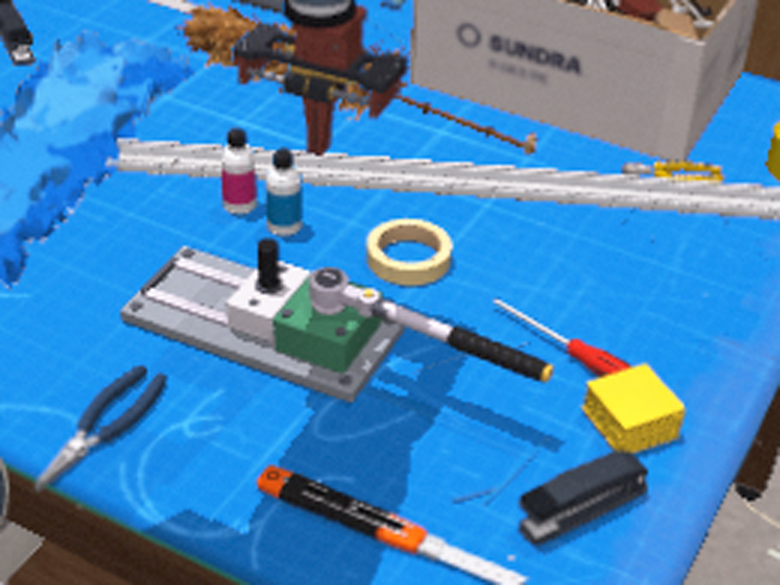

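The handle is straight again: bolt (198,176), hinge (273,175) and grip end (585,178) lie on one line. The jaw is against the block, the bystanders are where they were, and the arm is clear.

```bash
python3 -c "
from workcell import ctrl;print(ctrl.close_job())"
```

```text
the job is handed in; nothing more can be done
None
```

I pushed the jaw home and tightened the bolt until the wrench clicked. I then let go and handed the job in with the arm clear, at about 14 s of the 61 s allowed. No verdict was reported.

- **Jaw:** I pushed its post with the closed fingers until it met the hard stop. The force rose from about 4 N to 11 N with no further motion. The pictures taken before and after tightening show the jaw against the block.
- **Wrench:** I turned it clockwise from the +x side of the grip. The bolt ran free for about 0.4 rad, then seated. The hinge broke at a peak of about 9 N. I stopped when the force had fallen to about 5 N, with the bend about 0.13–0.15 rad as read from the top view.
- **After release:** The handle is straight within about 0.01 rad in the top view, and the wrist force reads near zero. The bystanders visible in the last pictures look unmoved by eye; I did not measure them.

No check failed or disagreed. I could not read the bolt twist directly; the wrist force stayed at or below about 10 N throughout, under the roughly 15 N that would overtighten it.

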